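Get the relish jar from behind the sauce bottles

TASK

Take the three sauce bottles off the condiment station and stand them on the black rubber mat, then take out the relish jar that was shut in behind them and stand it inside the blue ring on the serving board. Only after that put the bottles back on the station, each in the middle of the coaster of its own colour (they may be mixed up now). Keep the bottles and the jar upright, and leave the pepper mill where it is.

Things in the scene. Friction and masses are not known exactly. Their poses are not given: they have to be found in the camera images.
- ketchup: Red ketchup squeeze bottle, upright round body 50 mm in diameter up to 122 mm above its foot, then a shoulder to a slim cap of the same colour, 155 mm tall in all, about 0.3 kg; rigid. Origin at the centre of its underside, z up along the bottle. At the start it stands on one of the three coasters, not necessarily its own.
- mustard: Yellow mustard squeeze bottle, upright round body 50 mm in diameter up to 122 mm above its foot, then a shoulder to a slim cap of the same colour, 155 mm tall in all, about 0.3 kg; rigid. Origin at the centre of its underside, z up along the bottle. At the start it stands on one of the three coasters, not necessarily its own.
- mayo: White mayonnaise squeeze bottle, upright round body 50 mm in diameter up to 122 mm above its foot, then a shoulder to a slim cap of the same colour, 155 mm tall in all, about 0.3 kg; rigid. Origin at the centre of its underside, z up along the bottle. At the start it stands on one of the three coasters, not necessarily its own; a blue label band is round its body.
- jar: Low relish jar, dark green with a brass-coloured lid, 50 mm in diameter, 62 mm tall, about 0.2 kg. Origin at the centre of its underside, z up. It starts on the station's dark board (175 x 250 mm, top 12 mm above the counter); taller bottles stand about 60 mm nearer the robot and 80 mm to either side; behind it, 60 mm from its axis, the board's back rail rises to 42 mm above the counter.
- coaster_ketchup: Red coaster, 60 x 60 mm and 3 mm thick, fixed on the condiment station's dark board, with its top 15 mm above the counter; at the start one of the bottles stands on it so only its corners and edges show. Origin at the centre of its underside, z up.
- coaster_mustard: Yellow coaster, 60 x 60 mm and 3 mm thick, fixed on the condiment station's dark board, with its top 15 mm above the counter; at the start one of the bottles stands on it so only its corners and edges show. Origin at the centre of its underside, z up.
- coaster_mayo: White coaster, 60 x 60 mm and 3 mm thick, fixed on the condiment station's dark board, with its top 15 mm above the counter; at the start one of the bottles stands on it so only its corners and edges show. Origin at the centre of its underside, z up.
- mat: Black ribbed rubber mat for setting things aside, 300 mm (its x) by 120 mm (its y), 4 mm thick, fixed on the counter to one side of the station; room for the three bottles in a row along its x. Origin at the centre of its underside, z up.
- board: Pale wooden serving board, 150 x 150 mm and 12 mm thick, fixed on the counter on the other side of the station, with a painted blue ring, 80 mm in outer diameter, in its middle. Origin at the centre of its underside, below the middle of the ring, z up.
- mill: Bystander: brown turned wooden pepper mill, 48 mm in diameter at the foot, 122 mm tall, standing loose on the counter just beyond the station's back rail. Origin at the centre of its underside, z up. To be left alone.
There are look-alikes about, which are no part of the job. What is shaped like the mustard but turquoise is not meant.

How it is judged:
By the outcome, as a careful person would: the job done as asked, in the order asked, and still so for the second after the job is handed in, with the robot touching nothing.
It also fails if it takes over 144 s, if anything falls off the work surface, if the arm or the gripper's body presses on something with over 40 N, if the wrist force passes 120 N, or if a joint passes its speed limit or range.

ROBOT

A 6-joint arm with a two-finger parallel gripper is mounted at the origin on the work surface. World frame = base frame: x ahead of the robot, y to its left, z up, the work surface at z = 0. Lengths are in m, angles in rad, forces in N, time in s.
With the tool pointing down it reaches from about 0.15 to 0.775 m from the base axis. Payload 6.1 kg.
Tool frame: the origin (TCP) lies between the finger pads; the fingertips stand 19 mm ahead of it and the grasp point (between the pads) is the TCP; x points along the fingers, z is the direction in which the jaws open and shut, and the axes are right-handed (so a half turn about x gives the same grasp; the last joint's range is limited). The gripper opens to 85 mm and grips with 20 to 120 N. Pads are 22 mm wide; open, the fingers measure 114 mm over their backs; the gripper's body (76 mm by 85 mm) begins 54 mm behind the grasp point. The pads swing forward as they close: fully open they stand 13 mm farther back than shut.
Start: joints at [1.134, 0.126, -0.04, 1.405, 0, 1.571], TCP at [0.222, 0.476, 0.25] pointing down, gripper open.
Joint ranges: [-2.72, 2.72], [-0.95, 1.95], [-1.27, 1.35], [-1.78, 2.02], [-1.46, 1.47], [-3.14, 3.14]. Speed limits (rad/s): [2.39, 2.39, 3.01, 3.14, 3.14, 3.14].

INTERFACE

Orientations are given as a unit quaternion [w, x, y, z].
In Python, from bench import * gives the robot as it stands.
- The arm moves only by the shell command python3 -m pendant 'ROWS' [FORCE]. ROWS is JSON, a list that holds one entry, the list of rows, each a list of 5 numbers: the shift along the tool's x, y, z in units of 40 mm (1.0 is 40 mm), then the turn about the tool's x in units of 6 degrees (1.0 is 6 degrees), then the finger opening in mm, from 0 to 85.4. A call has 1 to 8 rows; each row is the pose to reach, as a shift and turn from the pose measured when the call began, along the tool's axes at that moment; what a row does not reach only later rows make up. A row lasts 1/10 s, in which the tool goes at most 50 mm and 8.59 degrees, less where a joint would pass 70% of its speed; a pose out of reach is approached as far as the arm can. A call with a gripper value outside its range is refused whole. The fingers move at their own pace and stop on an object; FORCE is the grip in N (left out, the last holds). Time passes only in rows, so rows that repeat a pose let the fingers close. It gives the time, the measured TCP pose, the force and the opening at its end, in the units of the state.
- observe(): the state, without advancing time (a new reading comes with each control period).
- capture(name): name is "side" or "top"; returns a dict with "img" (384x512x3 uint8, red, green, blue), "intrinsics" (3x3 intrinsics, pixels), "world_to_cam" (4x4, takes a point from world to camera coordinates). Camera axes: x right, y down, z forward; pixel columns grow to the right and rows downward; lengths in m; the calibration is good to about 2 mm. A picture is of the moment at which its call begins. There is no depth.
- sign_off(): hands the job in, once; it reports no verdict.
The state is a dict: "time_s": time; "joint_pos": joint angles; "dq": joint speeds; "tau": joint torques, N m; "eef_pos": TCP position; "eef_rot": TCP orientation; "ft_force": force on the tool from outside, world axes, zero at the start; "ft_torque": the same for the moment, N m; "finger_gap": finger opening in m.
Only numpy, scipy, OpenCV 4.12 (cv2) and the standard library are available. Lean on these libraries where they do the work, as an engineer would, in place of code of your own. Each camera call takes 0.05 s, during which the arm holds its last target. There are 200 camera calls.

## Working session

There is one attempt and no reset: what is moved stays moved. The work goes in short steps, Python scripts to look and compute and a shell command to move; the robot and the scene stay as the last step left them, time stands still between calls to the robot, and variables do not carry over. Pictures are saved under pics/ and viewed, about 12 in all and at most 16, crops included, and the job is handed in when it is done.

```bash
mkdir -p pics; ls; python3 - <<'E'
from bench import *
import cv2, numpy as np
s=observe(); print(s)
for n in("side","top"):
    c=capture(n); np.savez(f'pics/{n}0.npz',**c); cv2.imwrite(f'pics/{n}0.png',c['img'][...,::-1])
    print(n,c['intrinsics'],c['world_to_cam'])
a=[cv2.imread(f'pics/{n}0.png') for n in("top","side")]
E
```

```text
pics
{'time_s': 0.0, 'joint_pos': array([ 1.13400006e+00,  1.26370779e-01, -4.06205343e-02,  1.40539445e+00,
       -1.26023419e-05,  1.57080785e+00]), 'dq': array([ 4.73380468e-05,  2.94081803e-04,  1.55116270e-03, -3.52173540e-04,
       -1.90540953e-03,  1.23257040e-04]), 'tau': array([ 3.04277448e-03, -4.35913432e+01,  3.52925670e+01,  1.73982658e-02,
        8.60396085e-05, -1.64167101e-06]), 'eef_pos': array([0.22193695, 0.47536116, 0.24952755]), 'eef_rot': array([ 0.59598631, -0.38009187,  0.59692955,  0.3794807 ]), 'ft_force': array([-0.4625728 ,  1.32628866,  0.40461124]), 'ft_torque': array([ 0.01098501, -0.03027125,  0.01729065]), 'finger_gap': 0.0851504980108918}
side [[441.0529976    0.         257.99656282]
 [  0.         441.0529976  197.39380253]
 [  0.           0.           1.        ]] [[ 0.99241279 -0.12196357 -0.01554803 -0.52508627]
 [-0.07929155 -0.53822792 -0.83906111  0.08226321]
 [ 0.09396651  0.83392781 -0.54381496  0.91559617]
 [ 0.          0.          0.          1.        ]]
top [[376.49649886   0.         250.37705458]
 [  0.         376.49649886 192.40369339]
 [  0.           0.           1.        ]] [[-0.00620434 -0.99989689  0.01295048 -0.01319739]
 [-0.9891919   0.00423963 -0.14656535  0.55673993]
 [ 0.14649533 -0.01371985 -0.98911621  0.70539556]
 [ 0.          0.          0.          1.        ]]
```

View pics/top0.png

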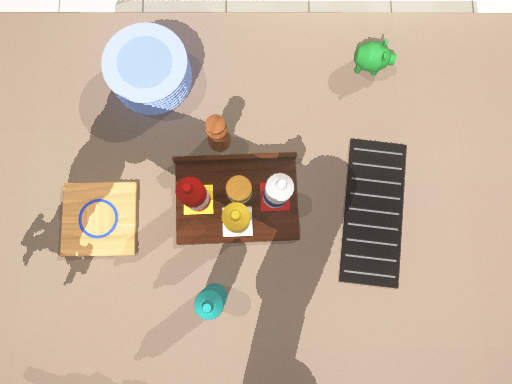

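View pics/side0.png

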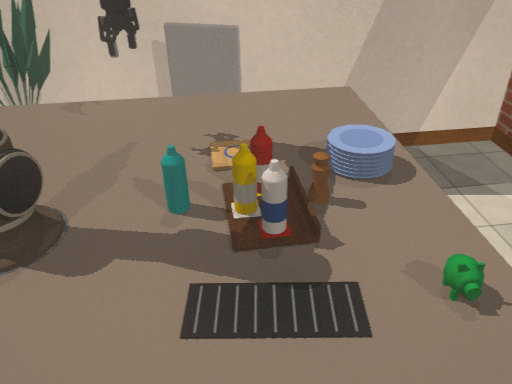

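Candidates (top view px): mustard (236,217), and not the turquoise look-alike (210,300). Ketchup is at (190,193) on the yellow coaster and mayo (279,189) on the red one. Mustard stands on the white coaster. The jar with the brass lid is at (238,188), and the mill (216,130) is to be left alone. The mat is at (375,213) and the ring at (98,218). Next, a close crop to check and measure.

```bash
cat > h.py <<'E'
from bench import *
import cv2, numpy as np
def load(n,tag=None):
    if tag: d=np.load(f'pics/{n}{tag}.npz'); return {k:d[k] for k in d.files}
    return capture(n)
def ray(c,u,v):
    W=c['world_to_cam'];R=W[:3,:3];t=W[:3,3]
    o=-R.T@t; d=R.T@np.linalg.inv(c['intrinsics'])@np.array([u,v,1.]); return o,d/np.linalg.norm(d)
def plane(c,u,v,z):
    o,d=ray(c,u,v); return o+d*(z-o[2])/d[2]
def proj(c,p):
    q=c['intrinsics']@(c['world_to_cam'][:3,:3]@np.asarray(p,float)+c['world_to_cam'][:3,3]); return q[:2]/q[2]
def hsvmask(c,lo,hi,roi=None):
    m=cv2.inRange(cv2.cvtColor(c['img'],cv2.COLOR_RGB2HSV),lo,hi)
    if roi: x0,y0,x1,y1=roi; k=np.zeros_like(m);k[y0:y1,x0:x1]=255;m&=k
    return m
def big(m):
    cs,_=cv2.findContours(m,cv2.RETR_EXTERNAL,cv2.CHAIN_APPROX_NONE); return max(cs,key=cv2.contourArea)
E
python3 - <<'E'
from h import *
t=load('top','0');s=load('side','0')
a=cv2.resize(t['img'][140:250,165:310],None,fx=4,fy=4,interpolation=cv2.INTER_CUBIC)
b=cv2.resize(s['img'][120:250,205:325],None,fx=4,fy=4,interpolation=cv2.INTER_CUBIC)
a=cv2.resize(a,(400,303));b=cv2.resize(b,(400,433))
im=np.zeros((433,800,3),np.uint8);im[:303,:400]=a;im[:,400:]=b
cv2.imwrite('pics/crop1.png',im[...,::-1])
# ring
m=hsvmask(t,(105,120,60),(130,255,255),(60,180,140,260));c=big(m);e=cv2.fitEllipse(c);print('ring',e,plane(t,*e[0],.012))
# serving board
m=hsvmask(t,(10,60,150),(30,200,255),(50,170,150,265));r=cv2.minAreaRect(big(cv2.morphologyEx(m,cv2.MORPH_CLOSE,np.ones((9,9)))));print('board',r,[plane(t,*p,.012).round(3) for p in cv2.boxPoints(r)])
# mat
m=hsvmask(t,(0,0,0),(180,255,45),(330,130,420,295));r=cv2.minAreaRect(big(cv2.morphologyEx(m,cv2.MORPH_CLOSE,np.ones((5,5)))));print('mat',r,[plane(t,*p,.004).round(3) for p in cv2.boxPoints(r)],plane(t,*r[0],.004))
# station
m=hsvmask(t,(0,0,0),(20,255,80),(165,145,310,250));r=cv2.minAreaRect(big(cv2.morphologyEx(m,cv2.MORPH_OPEN,np.ones((3,3)))));print('station',[plane(t,*p,.012).round(3) for p in cv2.boxPoints(r)],r)
E
```

```text
ring ((97.62283325195312, 218.12359619140625), (36.23919677734375, 38.81827926635742), 45.36911392211914) [0.50953286 0.29385752 0.012     ]
board ((100.5, 217.0), (94.0, 97.0), 90.0) [array([0.609, 0.393, 0.012]), array([0.609, 0.193, 0.012]), array([0.417, 0.187, 0.012]), array([0.419, 0.379, 0.012])]Traceback (most recent call last):
  File "<stdin>", line 13, in <module>
  File "h.py", line 18, in big
    cs,_=cv2.findContours(m,cv2.RETR_EXTERNAL,cv2.CHAIN_APPROX_NONE); return max(cs,key=cv2.contourArea)
                                                                             ~~~^^^^^^^^^^^^^^^^^^^^^^^^
ValueError: max() iterable argument is empty
```

View pics/crop1.png

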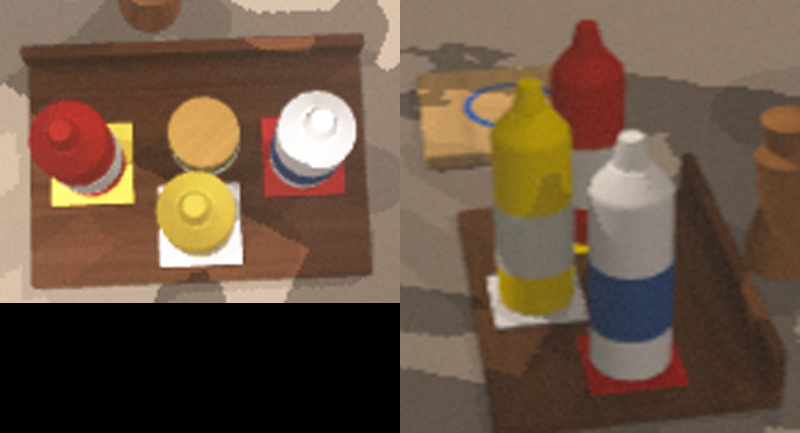

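The crop confirms it: ketchup is on yellow, mustard on white, mayo (blue band) on red. The jar lid is just behind the mustard, and turquoise is not involved. Now positions.

```bash
cat >> h.py <<'E'
def tri(c1,p1,c2,p2):
    o1,d1=ray(c1,*p1);o2,d2=ray(c2,*p2)
    k=np.linalg.lstsq(np.c_[d1,-d2],o2-o1,rcond=None)[0]
    a,b=o1+d1*k[0],o2+d2*k[1]; return (a+b)/2,np.linalg.norm(a-b)
def axes():
    from scipy.spatial.transform import Rotation as R
    s=observe();w,x,y,z=s['eef_rot'];M=R.from_quat([x,y,z,w]).as_matrix();return s,M
E
python3 - <<'E'
from h import *
t=load('top','0');s=load('side','0')
f=145/400; g=120/400
capt={'ketchup':(61,133),'mustard':(194,207),'mayo':(322,122)}
caps={'ketchup':(587,24),'mustard':(529,84),'mayo':(630,136)}
for k in capt:
    pt=(165+capt[k][0]*f-.4,140+capt[k][1]*f-.4); ps=(205+(caps[k][0]-400)*g-.4,120+caps[k][1]*g-.4)
    print(k,plane(t,*pt,.17).round(4),[x for x in (tri(t,pt,s,ps))])
lid=(165+203.5*f-.4,140+133*f-.4);print('jar',plane(t,*lid,.074).round(4))
for n,a in{'yel':(92.5,164.5),'white':(200.5,224.5),'red':(304,157)}.items():print(n,plane(t,165+a[0]*f-.4,140+a[1]*f-.4,.015).round(4))
# side view foot check: bottle axis columns
v=cv2.cvtColor(t['img'],cv2.COLOR_RGB2GRAY)
m=((v<60)*255).astype(np.uint8);k=np.zeros_like(m);k[130:295,335:415]=255
r=cv2.minAreaRect(big(cv2.morphologyEx(m&k,cv2.MORPH_CLOSE,np.ones((7,7)))));print('mat',r,[plane(t,*p,.004).round(3) for p in cv2.boxPoints(r)],plane(t,*r[0],.004))
print('mill',plane(t,216,121,.122), 'turq',plane(t,207,307,.155))
st,M=axes();print(M.round(3))
E
```

```text
ketchup [0.5456 0.0898 0.17  ] [array([0.54718594, 0.08980599, 0.1695656 ]), np.float64(0.0029725364996499573)]
mustard [0.5012 0.011  0.17  ] [array([0.50245096, 0.01095963, 0.16847248]), np.float64(0.0021575628345385)]
mayo [ 0.5516 -0.0653  0.17  ] [array([ 0.55233154, -0.06538359,  0.16967464]), np.float64(0.0013109813204060378)]
jar [0.5607 0.0071 0.074 ]
yel [0.5469 0.0904 0.015 ]
white [0.502  0.0105 0.015 ]
red [ 0.5518 -0.0665  0.015 ]
mat ((371.3482971191406, 214.32070922851562), (54.560882568359375, 92.59571838378906), 4.763641834259033) [array([ 0.426, -0.199,  0.004]), array([ 0.618, -0.223,  0.004]), array([ 0.608, -0.338,  0.004]), array([ 0.416, -0.31 ,  0.004])] [ 0.51514926 -0.26717302  0.004     ]
mill [0.67591422 0.04656635 0.122     ] turq [0.35447932 0.05611737 0.155     ]
[[-0.001 -0.906  0.423]
 [-0.001  0.423  0.906]
 [-1.    -0.    -0.001]]
```

Both views agree to within 2 mm, and each bottle is centred on its coaster. First move: align the jaws with world y, so that tool x = down, y = −X and z = +Y.

```bash
python3 -m pendant '[[[0,0,0,-1.4,85],[0,0,0,-2.8,85],[0,0,0,-4.15,85],[0,0,0,-4.15,85],[0,0,0,-4.15,85]]]' 60; python3 -c "
from h import *
s,M=axes();print(M.round(3),s['joint_pos'].round(2),s['eef_pos'])
print((np.array([0.5525,-.066,.25])-s['eef_pos'])/.04)"
```

```text
time_s: 0.6
eef_pos: [0.2219, 0.4753, 0.2493]
eef_rot: [0.501, -0.499, 0.502, 0.498]
ft_force: [-0.1, -0.0, -0.3]
finger_gap: 0.0851
[[-0.001 -1.     0.006]
 [-0.002  0.006  1.   ]
 [-1.     0.001 -0.002]] [ 1.13  0.13 -0.04  1.41 -0.    1.14] [0.22190698 0.47526427 0.24931206]
[  8.26482547 -13.53160675   0.01719841]
```

```bash
python3 -m pendant '[[[0,-0.5,-0.8,0,85],[0,-1,-1.7,0,85],[0,-1.5,-2.5,0,85],[0,-2.1,-3.4,0,85],[0,-2.6,-4.2,0,85],[0,-3.1,-5.1,0,85],[0,-3.6,-5.9,0,85],[0,-4.1,-6.7,0,85]]]'; python3 -m pendant '[[[0,-0.5,-0.8,0,85],[0,-1,-1.7,0,85],[0,-1.5,-2.5,0,85],[0,-2.1,-3.4,0,85],[0,-2.6,-4.2,0,85],[0,-3.1,-5.1,0,85],[0,-3.6,-5.9,0,85],[0,-4.1,-6.7,0,85]]]'; cat >> h.py <<'E'
def rel(*p):
    "rows (tool x,y,z units) from here to world point p"
    s,M=axes(); r=(M.T@(np.array(p)-s['eef_pos'])/.04).round(2)
    yaw=np.degrees(np.arctan2(-M[0,2],M[1,2])); print('at',s['eef_pos'].round(4),'t',round(s['time_s'],1),'yaw',yaw.round(2),'row',r,'F',s['ft_force'].round(1),'gap',round(s['finger_gap'],4))
E
python3 -c "
from h import *
rel(.5525,-.066,.25)"
```

```text
time_s: 1.4
eef_pos: [0.3849, 0.2049, 0.2498]
eef_rot: [0.502, -0.498, 0.503, 0.498]
ft_force: [0.6, 0.8, -0.4]
finger_gap: 0.0851
time_s: 2.2
eef_pos: [0.5471, -0.0662, 0.2501]
eef_rot: [0.502, -0.497, 0.504, 0.497]
ft_force: [0.5, 0.1, 0.4]
finger_gap: 0.0851
at [ 0.5471 -0.0662  0.2501] t 2.2 yaw -0.69 row [ 0.   -0.13  0.01] F [0.5 0.1 0.4] gap 0.0851
```

```bash
python3 -m pendant '[[[0,-0.13,0,0.1,85],[0.6,-0.13,0,0.1,85],[1.3,-0.13,0,0.1,85],[2,-0.13,0,0.1,85],[2.6,-0.13,0,0.1,85],[3,-0.13,0,0.1,85],[3.22,-0.13,0,0.1,85],[3.22,-0.13,0,0.1,85]]]'; python3 -c "
from h import *
rel(.5525,-.066,.121)
c=capture('side');im=cv2.resize(c['img'][80:260,180:340],(640,720)[::1] if 0 else (528,594));cv2.imwrite('pics/g1.png',im[...,::-1])"
```

```text
time_s: 3.0
eef_pos: [0.5515, -0.0659, 0.1202]
eef_rot: [0.505, -0.494, 0.507, 0.495]
ft_force: [0.4, -0.3, -0.3]
finger_gap: 0.0848
at [ 0.5515 -0.0659  0.1202] t 3.0 yaw -1.34 row [-0.02 -0.03 -0.  ] F [ 0.4 -0.3 -0.3] gap 0.0848
```

View pics/g1.png

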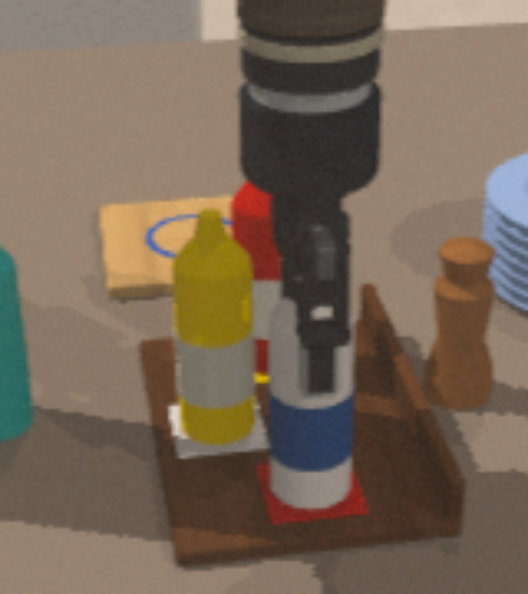

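The fingers straddle the mayo (crop px 318,360), with the pads on the body below the shoulder. Now I'll grip, lift and check.

```bash
python3 -m pendant '[[[0,0,0,0,45],[0,0,0,0,42],[0,0,0,0,40],[0,0,0,0,40],[0,0,0,0,40],[0,0,0,0,40]]]' 50; python3 -m pendant '[[[-0.3,0,0,0,40],[-0.8,0,0,-0.1,40],[-1.4,0,0,-0.2,40],[-2,0,0,-0.2,40],[-2,0,0,-0.2,40]]]';python3 -c "
from h import *
rel(.518,-.272,.201)"
```

```text
time_s: 3.65
eef_pos: [0.5528, -0.0659, 0.1227]
eef_rot: [0.506, -0.495, 0.506, 0.494]
ft_force: [-0.1, 1.6, 4.9]
finger_gap: 0.0486
time_s: 4.15
eef_pos: [0.5541, -0.0661, 0.2063]
eef_rot: [0.502, -0.502, 0.499, 0.497]
ft_force: [1.0, 0.0, -4.0]
finger_gap: 0.0485
at [ 0.5541 -0.0661  0.2063] t 4.2 yaw -0.14 row [ 0.14  0.89 -5.15] F [ 1.  0. -4.] gap 0.0485
```

```bash
python3 -m pendant '[[[0,-0.1,-0.5,0,40],[0,-0.3,-1.3,0,40],[0,-0.6,-2.2,0,40],[0,-0.8,-3.1,0,40],[0,-1,-4,0,40],[0,-1.2,-4.8,0,40],[0,-1.35,-5.3,0,40],[0,-1.35,-5.3,0,40]]]'; python3 -c "
from h import *
rel(.608,-.278,.1125)"
```

```text
time_s: 4.95
eef_pos: [0.6074, -0.281, 0.2043]
eef_rot: [0.502, -0.5, 0.501, 0.497]
ft_force: [-0.3, 0.3, -4.1]
finger_gap: 0.0487
at [ 0.6074 -0.281   0.2043] t 5.0 yaw -0.32 row [ 2.3  -0.01  0.08] F [-0.3  0.3 -4.1] gap 0.0487
```

```bash
python3 -m pendant '[[[0.5,0,0.05,0,40],[1.1,0,0.07,0,40],[1.6,0,0.08,0,40],[1.9,0,0.08,0,40],[2.15,0,0.08,0,40],[2.25,0,0.08,0,40],[2.3,0,0.08,0,40],[2.3,0,0.08,0,40]]]'; python3 -c "
from h import *
rel(.608,-.278,.1125)"
```

```text
time_s: 5.75
eef_pos: [0.6081, -0.278, 0.1129]
eef_rot: [0.502, -0.5, 0.501, 0.497]
ft_force: [-0.4, 0.2, -4.2]
finger_gap: 0.0484
at [ 0.6081 -0.278   0.1129] t 5.8 yaw -0.32 row [ 0.01  0.   -0.  ] F [-0.4  0.2 -4.2] gap 0.0484
```

```bash
python3 -m pendant '[[[0.03,0,0,0,40],[0.06,0,0,0,40],[0.06,0,0,0,40]]]'; python3 -m pendant '[[[0.03,0,0,0,40],[0.05,0,0,0,40],[0.05,0,0,0,40]]]'
```

```text
time_s: 6.05
eef_pos: [0.6087, -0.2782, 0.1118]
eef_rot: [0.502, -0.501, 0.5, 0.496]
ft_force: [0.3, -0.7, 1.2]
finger_gap: 0.049
time_s: 6.35
eef_pos: [0.6093, -0.2782, 0.1117]
eef_rot: [0.503, -0.502, 0.5, 0.495]
ft_force: [-1.6, 2.5, 7.5]
finger_gap: 0.0485
```

```bash
python3 -m pendant '[[[0,0,0,0,60],[0,0,0,0,85],[0,0,0,0,85],[0,0,0,0,85]]]'; python3 -m pendant '[[[-0.5,0,0,0,85],[-1.4,0,0,0,85],[-2.4,0,0,0,85],[-3.2,0,0,0,85],[-3.2,0,0,0,85]]]'; python3 -m pendant '[[[0,0.3,0.8,0,85],[0,0.7,1.8,0,85],[0,1.1,2.9,0,85],[0,1.5,4,0,85],[0,1.9,5.1,0,85],[0,2.3,6.2,0,85],[0,2.6,7,0,85],[0,2.65,7.2,0,85]]]'; python3 -c "
from h import *
rel(.502,.011,.122)
c=capture('side');im=cv2.resize(c['img'][60:360,120:420],(600,600));cv2.imwrite('pics/g2.png',im[...,::-1])"
```

```text
time_s: 6.75
eef_pos: [0.6092, -0.2783, 0.1114]
eef_rot: [0.503, -0.502, 0.5, 0.496]
ft_force: [0.6, -0.0, 0.4]
finger_gap: 0.085
time_s: 7.25
eef_pos: [0.6096, -0.2786, 0.2451]
eef_rot: [-0.504, 0.504, -0.499, -0.493]
ft_force: [-0.0, 0.0, 0.6]
finger_gap: 0.0847
time_s: 8.05
eef_pos: [0.5037, 0.0125, 0.2409]
eef_rot: [-0.503, 0.505, -0.498, -0.494]
ft_force: [-0.6, -0.4, -0.1]
finger_gap: 0.0853
at [0.5037 0.0125 0.2409] t 8.1 yaw -0.12 row [ 2.97  0.09 -0.02] F [-0.6 -0.4 -0.1] gap 0.0853
```

View pics/g2.png

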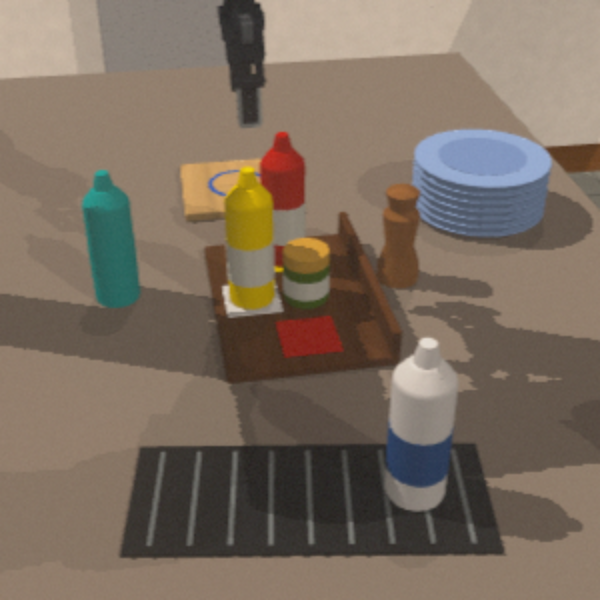

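Mayo stands upright on the mat (crop px 420,425) and the red coaster is bare. The gripper is over the mustard (248,240). Descend and grip.

```bash
sed -i "s/print('at'/print('toolx',M[:,0].round(3),'at'/" h.py; python3 -m pendant '[[[0.5,0.05,0,0,85],[1.1,0.09,0,0,85],[1.7,0.09,0,0,85],[2.3,0.09,0,0,85],[2.7,0.09,0,0,85],[2.97,0.09,0,0,85],[2.97,0.09,0,0,85]]]'; python3 -c "
from h import *
rel(.502,.011,.122)"; python3 -m pendant '[[[0,0,0,0,45],[0,0,0,0,42],[0,0,0,0,40],[0,0,0,0,40],[0,0,0,0,40],[0,0,0,0,40]]]' 50;python3 -c "
from h import *
rel(.502,.011,.122)"
```

```text
time_s: 8.8
eef_pos: [0.5019, 0.0106, 0.1203]
eef_rot: [-0.502, 0.504, -0.499, -0.494]
ft_force: [0.5, -0.4, -0.3]
finger_gap: 0.0851
toolx [ 0.013 -0.007 -1.   ] at [0.5019 0.0106 0.1203] t 8.8 yaw -0.2 row [-0.04 -0.    0.01] F [ 0.5 -0.4 -0.3] gap 0.0851
time_s: 9.4
eef_pos: [0.5026, 0.0107, 0.1215]
eef_rot: [-0.503, 0.505, -0.499, -0.494]
ft_force: [-0.7, -0.7, 6.4]
finger_gap: 0.0485
toolx [ 0.015 -0.007 -1.   ] at [0.5026 0.0107 0.1215] t 9.4 yaw -0.19 row [-0.01  0.02  0.01] F [-0.7 -0.7  6.4] gap 0.0485
```

```bash
python3 -m pendant '[[[-0.3,0,0,0,40],[-0.8,0,0,0,40],[-1.4,0,0,0,40],[-2,0,0,0,40],[-2,0.1,-0.4,0,40],[-2,0.3,-1.2,0,40],[-2,0.5,-2,0,40],[-2,0.75,-2.8,0,40]]]'; python3 -m pendant '[[[0,0.2,-0.8,0,40],[0,0.45,-1.7,0,40],[0,0.7,-2.6,0,40],[0,0.95,-3.4,0,40],[0,1.1,-4,0,40],[0,1.12,-4.15,0,40],[0,1.12,-4.15,0,40]]]';python3 -c "
from h import *
rel(.428,-.266,.112)"
```

```text
time_s: 10.2
eef_pos: [0.4704, -0.1015, 0.202]
eef_rot: [-0.503, 0.505, -0.499, -0.494]
ft_force: [0.4, -0.3, -3.6]
finger_gap: 0.0487
time_s: 10.9
eef_pos: [0.4249, -0.2679, 0.2024]
eef_rot: [-0.503, 0.504, -0.499, -0.494]
ft_force: [0.4, 0.1, -2.9]
finger_gap: 0.0489
toolx [ 0.014 -0.006 -1.   ] at [ 0.4249 -0.2679  0.2024] t 10.9 yaw -0.23 row [ 2.26 -0.05  0.06] F [ 0.4  0.1 -2.9] gap 0.0489
```

```bash
python3 -m pendant '[[[0.5,-0.05,0.05,0,40],[1.1,-0.05,0.05,0,40],[1.6,-0.05,0.05,0,40],[1.9,-0.05,0.05,0,40],[2.15,-0.05,0.05,0,40],[2.25,-0.05,0.05,0,40],[2.28,-0.05,0.05,0,40],[2.28,-0.05,0.05,0,40]]]'; python3 -m pendant '[[[0.02,0,0,0,40],[0.03,0,0,0,40],[0.03,0,0,0,40]]]'
```

```text
time_s: 11.7
eef_pos: [0.4286, -0.2665, 0.1118]
eef_rot: [-0.503, 0.504, -0.499, -0.494]
ft_force: [0.3, -1.0, -3.4]
finger_gap: 0.0489
time_s: 12.0
eef_pos: [0.4287, -0.2667, 0.1109]
eef_rot: [-0.503, 0.505, -0.499, -0.493]
ft_force: [0.3, -0.4, -3.6]
finger_gap: 0.0491
```

```bash
python3 -m pendant '[[[0.03,0,0,0,40],[0.04,0,0,0,40],[0.04,0,0,0,40]]]'
```

```text
time_s: 12.3
eef_pos: [0.4292, -0.2668, 0.1105]
eef_rot: [-0.503, 0.505, -0.498, -0.493]
ft_force: [-1.7, 2.0, 5.0]
finger_gap: 0.0487
```

```bash
python3 -m pendant '[[[0,0,0,0,60],[0,0,0,0,85],[0,0,0,0,85],[0,0,0,0,85]]]'; python3 -m pendant '[[[-0.5,0,0,0,85],[-1.4,0,0,0,85],[-2.4,0,0,0,85],[-3.2,0,0,0,85],[-3.2,0,0,0,85]]]'; python3 -m pendant '[[[0,-0.2,0.6,0,85],[0,-0.5,1.6,0,85],[0,-0.9,2.7,0,85],[0,-1.3,3.9,0,85],[0,-1.7,5,0,85],[0,-2,6.1,0,85],[0,-2.4,7.2,0,85],[0,-2.7,8.2,0,85]]]'; python3 -c "
from h import *
rel(.547,.09,.122)"
```

```text
time_s: 12.7
eef_pos: [0.4292, -0.2668, 0.1105]
eef_rot: [-0.503, 0.505, -0.499, -0.493]
ft_force: [-0.2, -1.3, -0.4]
finger_gap: 0.085
time_s: 13.2
eef_pos: [0.4287, -0.2669, 0.2434]
eef_rot: [-0.504, 0.508, -0.498, -0.49]
ft_force: [0.6, -0.9, -0.4]
finger_gap: 0.0851
time_s: 14.0
eef_pos: [0.5383, 0.0628, 0.2413]
eef_rot: [-0.504, 0.508, -0.498, -0.49]
ft_force: [1.1, -1.1, 0.4]
finger_gap: 0.0853
toolx [ 0.023 -0.012 -1.   ] at [0.5383 0.0628 0.2413] t 14.0 yaw -0.2 row [ 2.98 -0.15  0.72] F [ 1.1 -1.1  0.4] gap 0.0853
```

```bash
python3 -m pendant '[[[0,-0.1,0.5,0,85],[0.3,-0.15,0.72,0,85],[0.9,-0.15,0.72,0,85],[1.6,-0.15,0.72,0,85],[2.3,-0.15,0.72,0,85],[2.8,-0.15,0.72,0,85],[2.97,-0.15,0.72,0,85],[2.97,-0.15,0.72,0,85]]]'; python3 -c "
from h import *
rel(.547,.09,.122)"; python3 -m pendant '[[[0,0,0,0,45],[0,0,0,0,42],[0,0,0,0,40],[0,0,0,0,40],[0,0,0,0,40],[0,0,0,0,40]]]' 50;python3 -c "
from h import *
rel(.547,.09,.122)"
```

```text
time_s: 14.8
eef_pos: [0.5461, 0.0894, 0.1208]
eef_rot: [-0.503, 0.507, -0.499, -0.491]
ft_force: [-0.0, -0.3, 0.7]
finger_gap: 0.0852
toolx [ 0.02  -0.012 -1.   ] at [0.5461 0.0894 0.1208] t 14.8 yaw -0.25 row [-0.03 -0.02  0.02] F [-0.  -0.3  0.7] gap 0.0852
time_s: 15.4
eef_pos: [0.5469, 0.0897, 0.1223]
eef_rot: [-0.504, 0.508, -0.498, -0.49]
ft_force: [-0.9, 2.2, 6.7]
finger_gap: 0.049
toolx [ 0.023 -0.011 -1.   ] at [0.5469 0.0897 0.1223] t 15.4 yaw -0.24 row [ 0.01 -0.    0.01] F [-0.9  2.2  6.7] gap 0.049
```

```bash
python3 -m pendant '[[[-0.3,0,0,0,40],[-0.8,0,0,0,40],[-1.4,0,0,0,40],[-2,0,0,0,40],[-2.2,0,0,0,40],[-2.2,0.1,-0.4,0,40],[-2.2,0.2,-1.2,0,40],[-2.2,0.3,-2,0,40]]]'; python3 -m pendant '[[[0,0.1,-0.8,0,40],[0,0.2,-1.7,0,40],[0,0.3,-2.6,0,40],[0,0.4,-3.5,0,40],[0,0.5,-4.4,0,40],[0,0.5,-5.3,0,40],[0,0.5,-6.1,0,40],[0,0.5,-6.5,0,40]]]';python3 -c "
from h import *
rel(.518,-.272,.112)"
```

```text
time_s: 16.2
eef_pos: [0.5314, 0.0096, 0.2094]
eef_rot: [-0.503, 0.507, -0.499, -0.491]
ft_force: [1.1, -0.7, -3.3]
finger_gap: 0.0489
time_s: 17.0
eef_pos: [0.5092, -0.253, 0.2106]
eef_rot: [-0.503, 0.506, -0.5, -0.491]
ft_force: [0.4, -0.2, -3.3]
finger_gap: 0.0489
toolx [ 0.018 -0.012 -1.   ] at [ 0.5092 -0.253   0.2106] t 17.0 yaw -0.31 row [ 2.47 -0.18 -0.44] F [ 0.4 -0.2 -3.3] gap 0.0489
```

```bash
python3 -m pendant '[[[0,-0.2,-0.44,0,40],[0.5,-0.2,-0.44,0,40],[1.1,-0.2,-0.44,0,40],[1.7,-0.2,-0.44,0,40],[2.1,-0.2,-0.44,0,40],[2.35,-0.2,-0.44,0,40],[2.45,-0.2,-0.44,0,40],[2.45,-0.2,-0.44,0,40]]]'; python3 -m pendant '[[[0.02,0,0,0,40],[0.04,0,0,0,40],[0.04,0,0,0,40]]]'
```

```text
time_s: 17.8
eef_pos: [0.5187, -0.2718, 0.1129]
eef_rot: [-0.503, 0.506, -0.5, -0.491]
ft_force: [-0.2, -0.3, -3.8]
finger_gap: 0.0488
time_s: 18.1
eef_pos: [0.519, -0.2719, 0.1117]
eef_rot: [-0.503, 0.506, -0.5, -0.491]
ft_force: [-1.0, 0.4, -3.5]
finger_gap: 0.0486
```

```bash
python3 -m pendant '[[[0.03,0,0,0,40],[0.04,0,0,0,40],[0.04,0,0,0,40]]]'; python3 -m pendant '[[[0,0,0,0,60],[0,0,0,0,85],[0,0,0,0,85],[0,0,0,0,85]]]'; python3 -m pendant '[[[-0.5,0,0,0,85],[-1.2,0,0,0,85],[-2.2,0,0,0,85],[-3,0,0,0,85],[-3.3,0,0,0,85],[-3.3,0,0,0,85],[-3.3,0,0,0,85]]]'; python3 - <<'E'
from h import *
rel(.56,.007,.2)
t=capture('top');s=capture('side')
for n,c in(('top',t),('side',s)): np.savez(f'pics/{n}1.npz',**c)
a=cv2.resize(t['img'][110:300,150:420],(540,380));b=cv2.resize(s['img'][100:340,140:400],(260,240))
im=np.zeros((380,800,3),np.uint8);im[:,:540]=a;im[:240,540:]=b
cv2.imwrite('pics/v3.png',im[...,::-1])
E
```

```text
time_s: 18.4
eef_pos: [0.5195, -0.272, 0.1113]
eef_rot: [-0.503, 0.507, -0.499, -0.491]
ft_force: [-1.5, 1.3, 6.0]
finger_gap: 0.0489
time_s: 18.8
eef_pos: [0.5195, -0.272, 0.1112]
eef_rot: [-0.503, 0.507, -0.499, -0.491]
ft_force: [-0.3, 0.2, 0.2]
finger_gap: 0.0848
time_s: 19.5
eef_pos: [0.5166, -0.2703, 0.2417]
eef_rot: [-0.503, 0.506, -0.5, -0.491]
ft_force: [-0.5, -0.2, -0.1]
finger_gap: 0.0849
toolx [ 0.018 -0.012 -1.   ] at [ 0.5166 -0.2703  0.2417] t 19.5 yaw -0.3 row [ 0.98 -1.03  6.95] F [-0.5 -0.2 -0.1] gap 0.0849
```

View pics/v3.png

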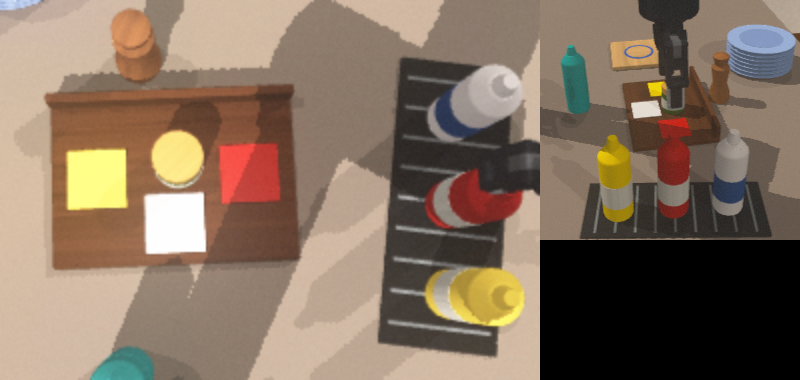

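All three bottles stand on the mat, the coasters are bare (crop px 97,179; 175,222; 250,173) and the jar is exposed at (178,158). Re-measure the coasters and the jar lid.

```bash
python3 - <<'E'
from h import *
t=load('top','1');roi=(172,160,300,245)
for n,lo,hi in(('yel',(24,120,120),(34,255,255)),('white',(0,0,170),(180,60,255)),('red',(0,150,90),(5,255,255)),('red2',(172,150,90),(180,255,255))):
    m=hsvmask(t,lo,hi,roi)
    if n=='yel': m[:,215:]=0
    if n=='white': m[:200]=0
    try:
        r=cv2.minAreaRect(big(m));print(n,r,plane(t,*r[0],.015).round(4))
    except ValueError: pass
m=hsvmask(t,(12,100,120),(26,255,255),(220,165,260,205));c=big(m);print('lid',cv2.minEnclosingCircle(c),cv2.boundingRect(c),plane(t,*cv2.minEnclosingCircle(c)[0],.074).round(4))
rel(.56,.007,.2)
E
```

```text
yel ((198.0, 199.0), (28.0, 28.0), 90.0) [0.5474 0.0907 0.015 ]
white ((237.0, 221.0), (30.0, 30.0), 90.0) [0.502 0.011 0.015]
red ((274.21405029296875, 195.8514404296875), (29.45644760131836, 29.696256637573242), 87.70938873291016) [ 0.5532 -0.0654  0.015 ]
lid ((230.2934112548828, 184.75111389160156), 21.828380584716797) (220, 165, 32, 40) [0.5666 0.0224 0.074 ]
toolx [ 0.017 -0.011 -1.   ] at [ 0.5162 -0.27    0.2409] t 19.6 yaw -0.3 row [ 0.96 -1.04  6.94] F [-0.2  0.5 -0.6] gap 0.0847
```

```bash
python3 -m pendant '[[[0,-0.1,0.5,0,85],[0,-0.3,1.5,0,85],[0,-0.5,2.6,0,85],[0,-0.7,3.8,0,85],[0,-0.8,4.9,0,85],[0,-1,6,0,85],[0,-1.04,6.8,0,85],[0,-1.04,6.94,0,85]]]'; python3 -c "
from h import *
rel(.561,.0075,.052)"
```

```text
time_s: 20.4
eef_pos: [0.5587, 0.0104, 0.2367]
eef_rot: [-0.501, 0.506, -0.499, -0.494]
ft_force: [1.0, 0.0, -0.1]
finger_gap: 0.0852
toolx [ 0.014 -0.011 -1.   ] at [0.5587 0.0104 0.2367] t 20.4 yaw -0.06 row [ 4.62  0.01 -0.02] F [ 1.   0.  -0.1] gap 0.0852
```

```bash
python3 -m pendant '[[[0.6,0,0,0,85],[1.5,0,0,0,85],[2.4,0,0,0,85],[3.2,0,0,0,85],[3.9,0,0,0,85],[4.4,0,0,0,85],[4.6,0,0,0,85],[4.6,0,0,0,85]]]'; python3 -c "
from h import *
rel(.561,.0075,.052)"; python3 -m pendant '[[[0,0,0,0,45],[0,0,0,0,42],[0,0,0,0,40],[0,0,0,0,40],[0,0,0,0,40],[0,0,0,0,40]]]' 50;python3 -c "
from h import *
rel(.561,.0075,.052)"
```

```text
time_s: 21.2
eef_pos: [0.5599, 0.0079, 0.051]
eef_rot: [-0.5, 0.505, -0.5, -0.494]
ft_force: [0.9, 0.1, 0.5]
finger_gap: 0.085
toolx [ 0.011 -0.011 -1.   ] at [0.5599 0.0079 0.051 ] t 21.2 yaw -0.1 row [-0.03 -0.03 -0.01] F [0.9 0.1 0.5] gap 0.085
time_s: 21.8
eef_pos: [0.5609, 0.0079, 0.0523]
eef_rot: [-0.501, 0.506, -0.5, -0.494]
ft_force: [-0.3, -0.2, 6.3]
finger_gap: 0.049
toolx [ 0.013 -0.011 -1.   ] at [0.5609 0.0079 0.0523] t 21.8 yaw -0.09 row [ 0.01 -0.   -0.01] F [-0.3 -0.2  6.3] gap 0.049
```

```bash
python3 -m pendant '[[[-0.3,0,0,0,40],[-0.8,0,0,0,40],[-1.4,0,0,0,40],[-2,0,0,0,40],[-2.2,0,0,0,40],[-2.2,0.1,0.4,0,40],[-2.2,0.2,1.2,0,40],[-2.2,0.35,2,0,40]]]'; python3 -m pendant '[[[0,0.1,0.8,0,40],[0,0.3,1.7,0,40],[0,0.5,2.6,0,40],[0,0.7,3.5,0,40],[0,0.85,4.4,0,40],[0,0.9,4.9,0,40],[0,0.9,5.1,0,40],[0,0.9,5.1,0,40]]]';python3 -c "
from h import *
rel(.5095,.2939,.0535)"
```

```text
time_s: 22.6
eef_pos: [0.5449, 0.0899, 0.138]
eef_rot: [-0.501, 0.505, -0.501, -0.494]
ft_force: [1.1, 0.1, -1.5]
finger_gap: 0.0491
time_s: 23.4
eef_pos: [0.5086, 0.2949, 0.1342]
eef_rot: [-0.5, 0.505, -0.501, -0.494]
ft_force: [-0.9, 0.2, -1.1]
finger_gap: 0.0489
toolx [ 0.01  -0.012 -1.   ] at [0.5086 0.2949 0.1342] t 23.4 yaw -0.06 row [ 2.02 -0.   -0.  ] F [-0.9  0.2 -1.1] gap 0.0489
```

```bash
python3 -m pendant '[[[0.5,0,0,0,40],[1,0,0,0,40],[1.5,0,0,0,40],[1.8,0,0,0,40],[1.95,0,0,0,40],[2.02,0,0,0,40],[2.02,0,0,0,40]]]'; python3 -m pendant '[[[0.02,0,0,0,40],[0.04,0,0,0,40],[0.04,0,0,0,40]]]'
```

```text
time_s: 24.1
eef_pos: [0.5096, 0.2937, 0.0537]
eef_rot: [-0.5, 0.505, -0.501, -0.494]
ft_force: [0.6, 0.3, -0.8]
finger_gap: 0.049
time_s: 24.4
eef_pos: [0.5098, 0.2939, 0.0525]
eef_rot: [-0.5, 0.505, -0.5, -0.494]
ft_force: [-0.1, 0.6, -2.5]
finger_gap: 0.0489
```

```bash
python3 -m pendant '[[[0.03,0,0,0,40],[0.04,0,0,0,40],[0.04,0,0,0,40]]]'; python3 -m pendant '[[[0,0,0,0,60],[0,0,0,0,85],[0,0,0,0,85],[0,0,0,0,85]]]'; python3 -m pendant '[[[-0.5,0,0,0,85],[-1.2,0,0,0,85],[-2.2,0,0,0,85],[-3.2,0,0,0,85],[-4.2,0,0,0,85],[-4.7,0,0,0,85],[-4.7,0,0,0,85],[-4.7,0,0,0,85]]]'; python3 -c "
from h import *
rel(.519,-.272,.24)"
```

```text
time_s: 24.7
eef_pos: [0.5099, 0.2939, 0.0524]
eef_rot: [-0.5, 0.505, -0.5, -0.494]
ft_force: [-2.9, -3.5, 7.7]
finger_gap: 0.0493
time_s: 25.1
eef_pos: [0.5099, 0.294, 0.0523]
eef_rot: [-0.5, 0.505, -0.5, -0.494]
ft_force: [-0.1, 0.1, -0.1]
finger_gap: 0.0848
time_s: 25.9
eef_pos: [0.5079, 0.2961, 0.2399]
eef_rot: [-0.5, 0.505, -0.5, -0.494]
ft_force: [-0.2, 0.3, -0.2]
finger_gap: 0.085
toolx [ 0.012 -0.011 -1.   ] at [0.5079 0.2961 0.2399] t 25.9 yaw -0.07 row [  0.15  -0.29 -14.2 ] F [-0.2  0.3 -0.2] gap 0.085
```

```bash
python3 -m pendant '[[[0,0.1,-0.6,0,85],[0,0.2,-1.6,0,85],[0,0.3,-2.7,0,85],[0,0.5,-3.8,0,85],[0,0.6,-4.9,0,85],[0,0.8,-6,0,85],[0,0.9,-7,0,85],[0,1,-8,0,85]]]'; python3 - <<'E'
from h import *
rel(.429,-.2668,.24)
t=capture('top');np.savez('pics/top2.npz',**t)
cv2.imwrite('pics/v4.png',cv2.resize(t['img'][170:265,50:150],(600,570))[...,::-1])
E
python3 -m pendant '[[[0,0.1,-0.8,0,85],[0,0.3,-1.8,0,85],[0,0.5,-2.9,0,85],[0,0.7,-4,0,85],[0,0.8,-5,0,85],[0,0.9,-5.8,0,85],[0,1,-6.3,0,85],[0,1,-6.3,0,85]]]';python3 -c "
from h import *
rel(.429,-.2668,.111)"
```

```text
time_s: 26.7
eef_pos: [0.4661, -0.0254, 0.241]
eef_rot: [-0.5, 0.505, -0.501, -0.495]
ft_force: [0.0, -0.1, -0.6]
finger_gap: 0.0847
toolx [ 0.009 -0.011 -1.   ] at [ 0.4661 -0.0254  0.241 ] t 26.7 yaw -0.07 row [ 0.08  0.92 -6.03] F [ 0.  -0.1 -0.6] gap 0.0847
time_s: 27.55
eef_pos: [0.4231, -0.2834, 0.242]
eef_rot: [0.5, -0.502, 0.504, 0.493]
ft_force: [0.6, 1.1, 0.3]
finger_gap: 0.0855
toolx [ 0.005 -0.013 -1.   ] at [ 0.4231 -0.2834  0.242 ] t 27.6 yaw -0.5 row [ 3.27 -0.13  0.46] F [0.6 1.1 0.3] gap 0.0855
```

View pics/v4.png

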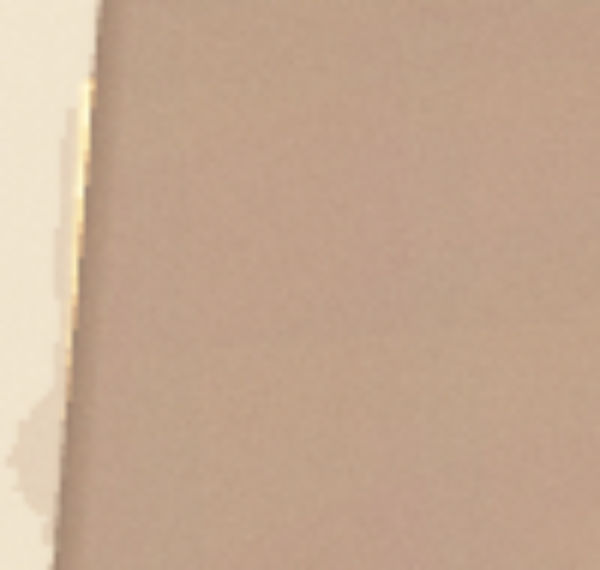

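That crop did not show the board; an arm link or a changed view may be the reason. I'll look at the full top picture.

```bash
python3 - <<'E'
from h import *
t=capture('top');np.savez('pics/top3.npz',**t);s=capture('side');np.savez('pics/side3.npz',**s)
print(np.abs(t['world_to_cam']-load('top','0')['world_to_cam']).max(),np.abs(s['world_to_cam']-load('side','0')['world_to_cam']).max(),t['intrinsics'][0,0]); print(t['world_to_cam'])
a=np.hstack([cv2.resize(x['img'],(400,300)) for x in(t,s)])
cv2.imwrite('pics/v5.png',a[...,::-1])
E
```

```text
0.0 0.0 376.4964988579533
[[-0.00620434 -0.99989689  0.01295048 -0.01319739]
 [-0.9891919   0.00423963 -0.14656535  0.55673993]
 [ 0.14649533 -0.01371985 -0.98911621  0.70539556]
 [ 0.          0.          0.          1.        ]]
```

View pics/v5.png

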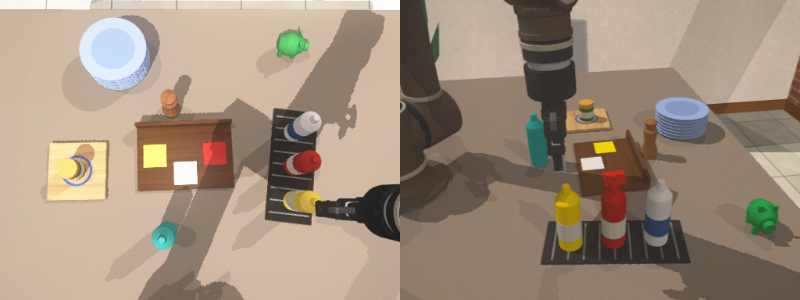

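The view is normal again; that one odd frame was transient, and the calibration and coaster pixels are unchanged. The jar stands on the board at top px (69,169) of the half-size picture. I'll check its centring numerically.

```bash
python3 - <<'E'
from h import *
t=load('top','3');s=load('side','3')
print('exp lid',proj(t,(.51,.294,.074)),'exp foot',proj(t,(.51,.294,.012)),'side lid',proj(s,(.51,.294,.074)))
print(np.load('pics/top2.npz')['world_to_cam'].round(3).tolist())
im=np.hstack([cv2.resize(t['img'][175:262,55:142],(400,400),interpolation=cv2.INTER_CUBIC),cv2.resize(s['img'][110:180,200:280],(400,350),interpolation=cv2.INTER_CUBIC) if 0 else cv2.resize(s['img'][105:185,200:280],(400,400),interpolation=cv2.INTER_CUBIC)])
cv2.imwrite('pics/v6.png',im[...,::-1])
rel(.429,-.2668,.111)
E
```

```text
exp lid [ 84.66193251 215.25052768] exp foot [ 97.56450666 217.89400147] side lid [236.87210239 130.01388515]
[[-0.006, -1.0, 0.013, -0.013], [-0.989, 0.004, -0.147, 0.557], [0.146, -0.014, -0.989, 0.705], [0.0, 0.0, 0.0, 1.0]]
toolx [ 0.006 -0.012 -1.   ] at [ 0.4236 -0.2814  0.2426] t 27.6 yaw -0.35 row [ 3.29 -0.11  0.41] F [0.  0.1 0.3] gap 0.0851
```

View pics/v6.png

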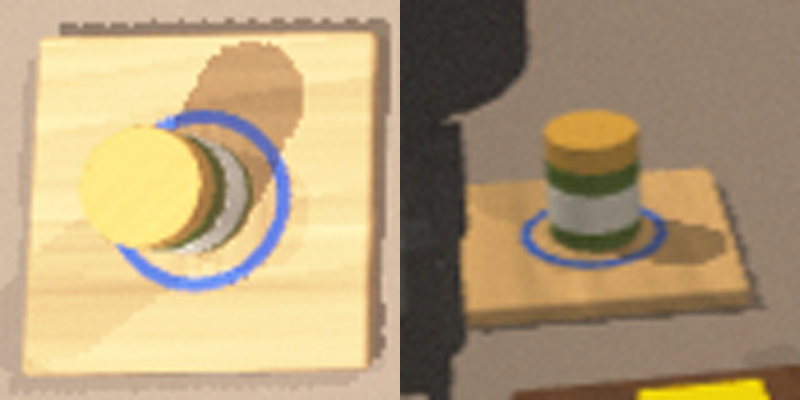

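The jar is upright and centred inside the ring: the lid is at top px (85.4,215.6) against (84.7,215.3) expected. Now the mustard.

```bash
python3 -m pendant '[[[0,-0.1,0.4,0,85],[0.5,-0.11,0.41,0,85],[1.3,-0.11,0.41,0,85],[2,-0.11,0.41,0,85],[2.6,-0.11,0.41,0,85],[3.1,-0.11,0.41,0,85],[3.29,-0.11,0.41,0,85],[3.29,-0.11,0.41,0,85]]]'; python3 -c "
from h import *
rel(.429,-.2668,.111)"; python3 -m pendant '[[[0,0,0,0,45],[0,0,0,0,42],[0,0,0,0,40],[0,0,0,0,40],[0,0,0,0,40],[0,0,0,0,40]]]' 50;python3 -c "
from h import *
rel(.547,.0905,.21)"
```

```text
time_s: 28.45
eef_pos: [0.4283, -0.2652, 0.1097]
eef_rot: [0.499, -0.502, 0.503, 0.495]
ft_force: [-0.6, 0.2, 0.3]
finger_gap: 0.085
toolx [ 0.004 -0.011 -1.   ] at [ 0.4283 -0.2652  0.1097] t 28.4 yaw -0.28 row [-0.03 -0.02 -0.04] F [-0.6  0.2  0.3] gap 0.085
time_s: 29.05
eef_pos: [0.429, -0.2655, 0.1111]
eef_rot: [-0.5, 0.503, -0.503, -0.494]
ft_force: [-0.1, 0.4, 6.9]
finger_gap: 0.0486
toolx [ 0.006 -0.011 -1.   ] at [ 0.429  -0.2655  0.1111] t 29.1 yaw -0.28 row [-2.56 -2.92  8.89] F [-0.1  0.4  6.9] gap 0.0486
```

```bash
python3 -m pendant '[[[-0.3,0,0,0,40],[-0.8,0,0,0,40],[-1.5,0,0,0,40],[-2.2,0,0,0,40],[-2.5,0,0,0,40],[-2.5,0,0.5,0,40],[-2.5,-0.2,1.3,0,40],[-2.5,-0.5,2.1,0,40]]]'; python3 -m pendant '[[[0,-0.3,0.8,0,40],[0,-0.6,1.7,0,40],[0,-1,2.6,0,40],[0,-1.3,3.5,0,40],[0,-1.6,4.4,0,40],[0,-1.9,5.2,0,40],[0,-2.1,6,0,40],[0,-2.3,6.5,0,40]]]';python3 -c "
from h import *
rel(.547,.0905,.123)"
```

```text
time_s: 29.85
eef_pos: [0.4483, -0.1799, 0.21]
eef_rot: [0.5, -0.502, 0.503, 0.494]
ft_force: [0.6, -0.2, -3.8]
finger_gap: 0.0485
time_s: 30.65
eef_pos: [0.542, 0.0816, 0.2068]
eef_rot: [0.5, -0.502, 0.503, 0.495]
ft_force: [0.3, 0.2, -4.0]
finger_gap: 0.0484
toolx [ 0.004 -0.011 -1.   ] at [0.542  0.0816 0.2068] t 30.6 yaw -0.3 row [ 2.09 -0.12  0.25] F [ 0.3  0.2 -4. ] gap 0.0484
```

```bash
python3 -m pendant '[[[0,-0.12,0.25,0,40],[0.4,-0.12,0.25,0,40],[1,-0.12,0.25,0,40],[1.5,-0.12,0.25,0,40],[1.85,-0.12,0.25,0,40],[2.02,-0.12,0.25,0,40],[2.07,-0.12,0.25,0,40],[2.07,-0.12,0.25,0,40]]]'; python3 -c "
from h import *
rel(.547,.0905,.1221)"
```

```text
time_s: 31.45
eef_pos: [0.5474, 0.0905, 0.1243]
eef_rot: [0.5, -0.502, 0.503, 0.495]
ft_force: [0.2, -0.1, -2.4]
finger_gap: 0.0484
toolx [ 0.004 -0.011 -1.   ] at [0.5474 0.0905 0.1243] t 31.4 yaw -0.32 row [0.06 0.01 0.  ] F [ 0.2 -0.1 -2.4] gap 0.0484
```

```bash
python3 -m pendant '[[[0.03,0.01,0,0,40],[0.06,0.01,0,0,40],[0.06,0.01,0,0,40]]]'; python3 -m pendant '[[[0.02,0,0,0,40],[0.03,0,0,0,40],[0.03,0,0,0,40]]]'
```

```text
time_s: 31.75
eef_pos: [0.5472, 0.0905, 0.1223]
eef_rot: [0.5, -0.503, 0.503, 0.495]
ft_force: [-0.5, 0.0, -3.6]
finger_gap: 0.0486
time_s: 32.05
eef_pos: [0.5476, 0.0905, 0.1221]
eef_rot: [-0.5, 0.503, -0.502, -0.494]
ft_force: [-1.3, -0.0, 5.8]
finger_gap: 0.0484
```

Contact. Release, rise, and go to the mayo at (0.609,−0.278).

```bash
python3 -m pendant '[[[0,0,0,0,60],[0,0,0,0,85],[0,0,0,0,85],[0,0,0,0,85]]]'; python3 -m pendant '[[[-0.5,0,0,0,85],[-1.2,0,0,0,85],[-2,0,0,0,85],[-2.8,0,0,0,85],[-3,0,0,0,85],[-3,0,0,0,85]]]'; python3 -m pendant '[[[0,-0.1,-0.6,0,85],[0,-0.2,-1.6,0,85],[0,-0.4,-2.7,0,85],[0,-0.6,-3.8,0,85],[0,-0.8,-4.9,0,85],[0,-1,-6,0,85],[0,-1.2,-7,0,85],[0,-1.4,-8,0,85]]]'; python3 -c "
from h import *
rel(.609,-.2782,.112)"
```

```text
time_s: 32.45
eef_pos: [0.5476, 0.0905, 0.122]
eef_rot: [-0.5, 0.503, -0.502, -0.494]
ft_force: [0.2, -0.7, 0.5]
finger_gap: 0.0851
time_s: 33.05
eef_pos: [0.5476, 0.092, 0.2433]
eef_rot: [-0.501, 0.503, -0.502, -0.494]
ft_force: [0.2, -0.1, -0.9]
finger_gap: 0.0852
time_s: 33.85
eef_pos: [0.6013, -0.23, 0.2448]
eef_rot: [-0.501, 0.502, -0.502, -0.495]
ft_force: [0.3, 0.3, -0.0]
finger_gap: 0.0852
toolx [ 0.007 -0.009 -1.   ] at [ 0.6013 -0.23    0.2448] t 33.9 yaw -0.34 row [ 3.33 -0.18 -1.17] F [ 0.3  0.3 -0. ] gap 0.0852
```

```bash
python3 -m pendant '[[[0,-0.1,-0.7,0,85],[0,-0.18,-1.1,0,85],[0.3,-0.18,-1.17,0,85],[1.2,-0.18,-1.17,0,85],[2.1,-0.18,-1.17,0,85],[2.9,-0.18,-1.17,0,85],[3.33,-0.18,-1.17,0,85],[3.33,-0.18,-1.17,0,85]]]'; python3 -c "
from h import *
rel(.609,-.2782,.112)"; python3 -m pendant '[[[0,0,0,0,45],[0,0,0,0,42],[0,0,0,0,40],[0,0,0,0,40],[0,0,0,0,40],[0,0,0,0,40]]]' 50;python3 -c "
from h import *
rel(.502,.011,.21)"
```

```text
time_s: 34.65
eef_pos: [0.607, -0.2754, 0.1079]
eef_rot: [0.5, -0.501, 0.502, 0.497]
ft_force: [0.2, -0.1, 0.4]
finger_gap: 0.0851
toolx [ 0.001 -0.006 -1.   ] at [ 0.607  -0.2754  0.1079] t 34.6 yaw -0.24 row [-0.1  -0.05 -0.07] F [ 0.2 -0.1  0.4] gap 0.0851
time_s: 35.25
eef_pos: [0.6077, -0.2755, 0.1093]
eef_rot: [0.5, -0.501, 0.502, 0.497]
ft_force: [-0.3, 0.2, 6.1]
finger_gap: 0.0488
toolx [ 0.003 -0.006 -1.   ] at [ 0.6077 -0.2755  0.1093] t 35.2 yaw -0.24 row [-2.57  2.67  7.14] F [-0.3  0.2  6.1] gap 0.0488
```

```bash
python3 -m pendant '[[[-0.3,0,0,0,40],[-0.8,0,0,0,40],[-1.5,0,0,0,40],[-2.2,0,0,0,40],[-2.5,0,0,0,40],[-2.5,0,0.5,0,40],[-2.5,0.3,1.3,0,40],[-2.5,0.7,2.1,0,40]]]'; python3 -m pendant '[[[0,0.3,0.8,0,40],[0,0.6,1.7,0,40],[0,0.9,2.6,0,40],[0,1.3,3.5,0,40],[0,1.6,4.3,0,40],[0,1.9,4.8,0,40],[0,1.9,5,0,40],[0,1.9,5,0,40]]]';python3 -c "
from h import *
rel(.501,.011,.122)"
```

```text
time_s: 36.05
eef_pos: [0.5792, -0.1894, 0.2066]
eef_rot: [0.5, -0.5, 0.502, 0.497]
ft_force: [0.0, 1.7, -2.8]
finger_gap: 0.0489
time_s: 36.85
eef_pos: [0.5036, 0.0121, 0.2049]
eef_rot: [0.499, -0.501, 0.502, 0.498]
ft_force: [0.8, -1.2, -4.7]
finger_gap: 0.0487
toolx [-0.    -0.005 -1.   ] at [0.5036 0.0121 0.2049] t 36.9 yaw -0.15 row [ 2.07  0.06 -0.02] F [ 0.8 -1.2 -4.7] gap 0.0487
```

```bash
python3 -m pendant '[[[0.2,0.06,-0.02,0,40],[0.7,0.06,-0.02,0,40],[1.2,0.06,-0.02,0,40],[1.6,0.06,-0.02,0,40],[1.9,0.06,-0.02,0,40],[2.03,0.06,-0.02,0,40],[2.06,0.06,-0.02,0,40],[2.06,0.06,-0.02,0,40]]]'; python3 -m pendant '[[[0.02,0,0,0,40],[0.04,0,0,0,40],[0.04,0,0,0,40]]]'
```

```text
time_s: 37.65
eef_pos: [0.5015, 0.0107, 0.1227]
eef_rot: [0.499, -0.501, 0.502, 0.498]
ft_force: [-0.2, 0.4, -3.4]
finger_gap: 0.0489
time_s: 37.95
eef_pos: [0.5017, 0.0107, 0.1215]
eef_rot: [0.5, -0.501, 0.502, 0.498]
ft_force: [0.0, -0.6, -3.3]
finger_gap: 0.0492
```

```bash
python3 -m pendant '[[[0.02,0,0,0,40],[0.04,0,0,0,40],[0.04,0,0,0,40]]]'
```

```text
time_s: 38.25
eef_pos: [0.5019, 0.0107, 0.1203]
eef_rot: [0.5, -0.501, 0.502, 0.498]
ft_force: [-0.8, -0.4, -0.7]
finger_gap: 0.0487
```

```bash
python3 -m pendant '[[[0.02,0,0,0,40],[0.02,0,0,0,60],[0,0,0,0,85],[0,0,0,0,85],[0,0,0,0,85]]]'; python3 -m pendant '[[[-0.5,0,0,0,85],[-1.2,0,0,0,85],[-2,0,0,0,85],[-2.8,0,0,0,85],[-3,0,0,0,85],[-3,0,0,0,85]]]'; python3 -m pendant '[[[0,0,-0.6,0,85],[0,-0.1,-1.6,0,85],[0,-0.2,-2.7,0,85],[0,-0.3,-3.8,0,85],[0,-0.4,-4.9,0,85],[0,-0.4,-6,0,85],[0,-0.4,-6.8,0,85],[0,-0.4,-7,0,85]]]'; python3 -c "
from h import *
rel(.5195,-.272,.112)"
```

```text
time_s: 38.75
eef_pos: [0.502, 0.0107, 0.1204]
eef_rot: [0.5, -0.501, 0.502, 0.498]
ft_force: [0.1, -0.5, 0.9]
finger_gap: 0.0848
time_s: 39.35
eef_pos: [0.5026, 0.0114, 0.2416]
eef_rot: [-0.501, 0.502, -0.501, -0.497]
ft_force: [0.2, -0.1, 0.3]
finger_gap: 0.085
time_s: 40.15
eef_pos: [0.5169, -0.2715, 0.2405]
eef_rot: [0.501, -0.5, 0.502, 0.497]
ft_force: [-0.1, 0.1, -1.2]
finger_gap: 0.0849
toolx [ 0.002 -0.004 -1.   ] at [ 0.5169 -0.2715  0.2405] t 40.1 yaw -0.37 row [ 3.21 -0.06  0.  ] F [-0.1  0.1 -1.2] gap 0.0849
```

```bash
python3 -m pendant '[[[0.4,-0.06,0,0,85],[1,-0.06,0,0,85],[1.8,-0.06,0,0,85],[2.5,-0.06,0,0,85],[3,-0.06,0,0,85],[3.2,-0.06,0,0,85],[3.21,-0.06,0,0,85]]]'; python3 -c "
from h import *
rel(.5195,-.272,.112)"; python3 -m pendant '[[[0,0,0,0,45],[0,0,0,0,42],[0,0,0,0,40],[0,0,0,0,40],[0,0,0,0,40],[0,0,0,0,40]]]' 50;python3 -c "
from h import *
rel(.553,-.0655,.21)"
```

```text
time_s: 40.85
eef_pos: [0.5186, -0.2709, 0.1103]
eef_rot: [0.501, -0.499, 0.502, 0.498]
ft_force: [0.1, -0.0, 0.5]
finger_gap: 0.085
toolx [-0.001 -0.002 -1.   ] at [ 0.5186 -0.2709  0.1103] t 40.9 yaw -0.34 row [-0.04 -0.02 -0.03] F [ 0.1 -0.   0.5] gap 0.085
time_s: 41.45
eef_pos: [0.5194, -0.271, 0.1117]
eef_rot: [0.501, -0.5, 0.502, 0.498]
ft_force: [-0.4, 0.9, 6.2]
finger_gap: 0.0487
toolx [ 0.001 -0.003 -1.   ] at [ 0.5194 -0.271   0.1117] t 41.5 yaw -0.33 row [-2.47 -0.81  5.14] F [-0.4  0.9  6.2] gap 0.0487
```

```bash
python3 -m pendant '[[[-0.3,0,0,0,40],[-0.8,0,0,0,40],[-1.5,0,0,0,40],[-2.2,0,0,0,40],[-2.5,0,0,0,40],[-2.5,-0.1,0.5,0,40],[-2.5,-0.3,1.3,0,40],[-2.5,-0.5,2.1,0,40]]]'; python3 -m pendant '[[[0,-0.1,0.8,0,40],[0,-0.2,1.7,0,40],[0,-0.3,2.5,0,40],[0,-0.3,2.9,0,40],[0,-0.3,3,0,40],[0,-0.3,3,0,40]]]';python3 -c "
from h import *
rel(.553,-.0655,.1235)"
```

```text
time_s: 42.25
eef_pos: [0.5394, -0.1864, 0.2108]
eef_rot: [0.501, -0.499, 0.503, 0.498]
ft_force: [1.0, -0.3, -4.1]
finger_gap: 0.0488
time_s: 42.85
eef_pos: [0.5521, -0.0664, 0.2102]
eef_rot: [0.501, -0.499, 0.503, 0.498]
ft_force: [-0.2, 0.0, -4.6]
finger_gap: 0.0487
toolx [-0.001 -0.003 -1.   ] at [ 0.5521 -0.0664  0.2102] t 42.9 yaw -0.38 row [ 2.17 -0.02  0.03] F [-0.2  0.  -4.6] gap 0.0487
```

```bash
python3 -m pendant '[[[0.2,-0.02,0.03,0,40],[0.7,-0.02,0.03,0,40],[1.2,-0.02,0.03,0,40],[1.6,-0.02,0.03,0,40],[1.9,-0.02,0.03,0,40],[2.1,-0.02,0.03,0,40],[2.16,-0.02,0.03,0,40],[2.16,-0.02,0.03,0,40]]]'; python3 -m pendant '[[[0.02,0,0,0,40],[0.04,0,0,0,40],[0.04,0,0,0,40]]]'
```

```text
time_s: 43.65
eef_pos: [0.5529, -0.0658, 0.1239]
eef_rot: [0.501, -0.499, 0.503, 0.498]
ft_force: [0.5, -0.1, -3.8]
finger_gap: 0.0485
time_s: 43.95
eef_pos: [0.5532, -0.0658, 0.1228]
eef_rot: [0.501, -0.499, 0.503, 0.497]
ft_force: [-0.6, 0.6, -3.6]
finger_gap: 0.0487
```

```bash
python3 -m pendant '[[[0.02,0,0,0,40],[0.03,0,0,0,40],[0.03,0,0,0,40]]]'; python3 -m pendant '[[[0,0,0,0,60],[0,0,0,0,85],[0,0,0,0,85],[0,0,0,0,85]]]'; python3 -m pendant '[[[-0.5,0,0,0,85],[-1.2,0,0,0,85],[-2,0,0,0,85],[-2.8,0,0,0,85],[-3.6,0,0,0,85],[-3.6,0,0,0,85]]]'; python3 -m pendant '[[[0,0.3,-0.6,0,85],[0,0.7,-1.5,0,85],[0,1.2,-2.4,0,85],[0,1.7,-3.3,0,85],[0,2.2,-4.2,0,85],[0,2.4,-5,0,85],[0,2.4,-5,0,85],[0,2.4,-5,0,85]]]'; python3 - <<'E'
from h import *
rel(.56,.007,.2)
t=capture('top');s=capture('side')
for n,c in(('top',t),('side',s)): np.savez(f'pics/{n}9.npz',**c)
for n,p in{'ketchup@red':(.553,-.0655),'mustard@yel':(.547,.0905),'mayo@white':(.502,.011)}.items():
    print(n,'cap px expected top',proj(t,(*p,.17)).round(1),'side',proj(s,(*p,.17)).round(1))
a=cv2.resize(t['img'][140:250,165:310],(480,364),interpolation=cv2.INTER_CUBIC);b=cv2.resize(s['img'][115:260,205:325],(320,387),interpolation=cv2.INTER_CUBIC)
im=np.zeros((387,800,3),np.uint8);im[:364,:480]=a;im[:,480:]=b
cv2.imwrite('pics/v7.png',im[...,::-1]);cv2.imwrite('pics/v8.png',np.hstack([cv2.resize(c['img'],(400,300)) for c in(t,s)])[...,::-1])
E
```

```text
time_s: 44.25
eef_pos: [0.5536, -0.0658, 0.1227]
eef_rot: [0.501, -0.5, 0.502, 0.497]
ft_force: [-2.4, 1.6, 4.8]
finger_gap: 0.0485
time_s: 44.65
eef_pos: [0.5537, -0.0658, 0.1226]
eef_rot: [0.501, -0.5, 0.502, 0.497]
ft_force: [-1.4, 0.2, -0.4]
finger_gap: 0.0851
time_s: 45.25
eef_pos: [0.555, -0.0655, 0.2713]
eef_rot: [0.503, -0.502, 0.501, 0.495]
ft_force: [0.7, -0.2, 0.3]
finger_gap: 0.0848
time_s: 46.05
eef_pos: [0.4572, -0.2653, 0.2706]
eef_rot: [0.503, -0.501, 0.501, 0.495]
ft_force: [0.6, 0.2, -0.7]
finger_gap: 0.0851
toolx [ 0.008 -0.004 -1.   ] at [ 0.4572 -0.2653  0.2706] t 46.0 yaw -0.5 row [ 1.76 -2.5   6.84] F [ 0.6  0.2 -0.7] gap 0.0851
ketchup@red cap px expected top [281.4 183. ] side [273.6 160.3]
mustard@yel cap px expected top [186.3 187. ] side [259.9 126.6]
mayo@white cap px expected top [234.9 214.2] side [242.5 144.2]
```

View pics/v7.png

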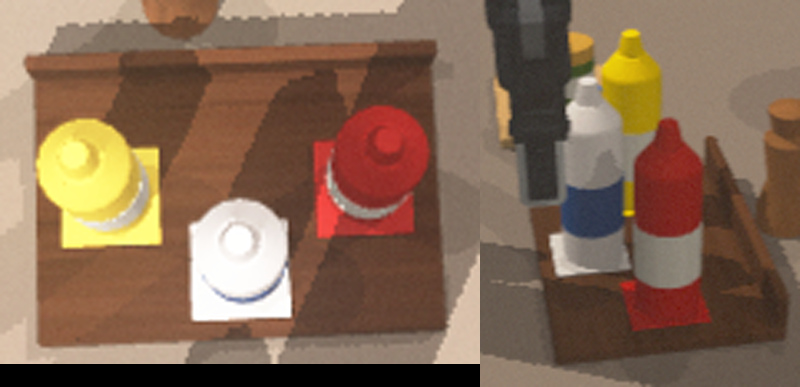

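View pics/v8.png

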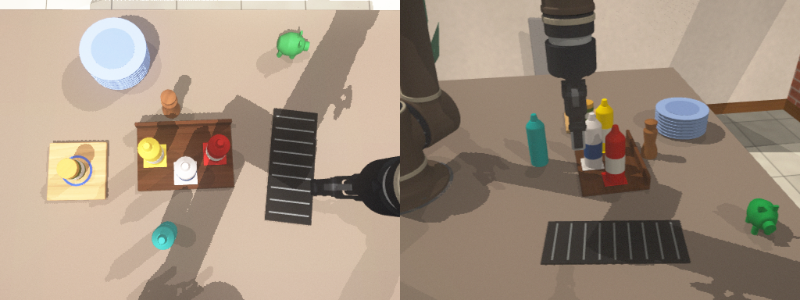

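All bottles are upright on their own colours, the jar is in the ring, and the mill is unmoved. Mayo may sit a few mm toward +x, so I'll quantify that.

```bash
python3 - <<'E'
from h import *
t=load('top','9');s=load('side','9')
P={'ketchup':((281.3,182.3),(275.2,160.4)),'mustard':((188.2,187.1),(261,127.1)),'mayo':((236.9,211.6),(245.2,145.4))}
for k,(a,b) in P.items(): print(k,'top@.17',plane(t,*a,.17).round(4),'side@.17',plane(s,*b,.17).round(4),'tri',tri(t,a,s,b)[0].round(4))
# shoulder rings (r=25 at z=.137) in top view: silhouette of the coloured body, far side edge box
for k,lo,hi,roi in(('mayo',(0,0,150),(180,60,255),(220,196,255,240)),):
    c=big(hsvmask(t,lo,hi,roi));print(cv2.boundingRect(c))
def ring(c,p):
    q=np.array([proj(c,(p[0]+.025*np.cos(a),p[1]+.025*np.sin(a),.137)) for a in np.linspace(0,6.28,60)]);return q.min(0).round(1),q.max(0).round(1)
for n,p in{'ketchup':(.553,-.0655),'mustard':(.547,.0905),'mayo':(.502,.011)}.items(): print(n,ring(t,p),'foot side',proj(s,(*p,.015)).round(1))
o=cv2.resize(t['img'][180:250,175:295],None,fx=6.6,fy=6.6,interpolation=cv2.INTER_CUBIC)
for p in((.553,-.0655),(.547,.0905),(.502,.011)):
    for col,z,r in(((0,255,0),.137,.025),((255,0,255),.17,.008)):
        q=np.array([proj(t,(p[0]+r*np.cos(a),p[1]+r*np.sin(a),z)) for a in np.linspace(0,6.3,80)])
        cv2.polylines(o,[((q-[175,180]+.5)*6.6).astype(int)],True,col,1)
cv2.imwrite('pics/v9.png',o[:,:,::-1])
E
```

```text
ketchup top@.17 [ 0.5542 -0.0653  0.17  ] side@.17 [ 0.5559 -0.0663  0.17  ] tri [ 0.5551 -0.0654  0.1694]
mustard top@.17 [0.5468 0.0874 0.17  ] side@.17 [0.549  0.0876 0.17  ] tri [0.5479 0.0873 0.17  ]
mayo top@.17 [0.5062 0.0077 0.17  ] side@.17 [0.5068 0.0048 0.17  ] tri [0.5067 0.0078 0.1685]
(222, 200, 31, 37)
ketchup (array([265.2, 172.1]), array([294. , 200.6])) foot side [273.3 227.2]
mustard (array([174.7, 175.8]), array([203.8, 204.5])) foot side [260.8 187.8]
mayo (array([220.8, 201.4]), array([250.1, 230.6])) foot side [245.  208.4]
```

View pics/v9.png

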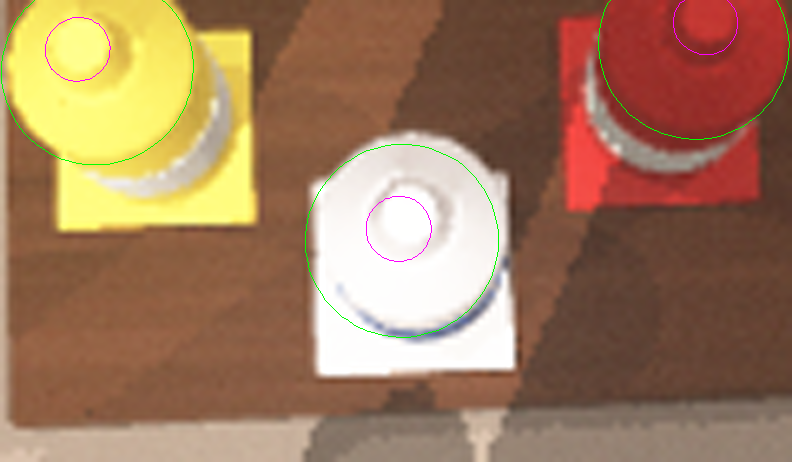

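Mayo is about 3–4 mm off (+x, and slightly −y); the others are within about 2 mm. There is plenty of time, so I'll re-centre the mayo.

```bash
python3 -m pendant '[[[0,-0.1,0.6,0,85],[0,-0.3,1.6,0,85],[0,-0.5,2.6,0,85],[0,-0.7,3.7,0,85],[0,-0.9,4.8,0,85],[0,-1.1,5.9,0,85],[0,-1.2,6.7,0,85],[0,-1.2,6.85,0,85]]]'; python3 -c "
from h import *
rel(.5055,.0095,.122)"
```

```text
time_s: 46.95
eef_pos: [0.5075, 0.0136, 0.27]
eef_rot: [-0.501, 0.503, -0.499, -0.497]
ft_force: [-0.5, -0.7, -0.9]
finger_gap: 0.0849
toolx [ 0.008 -0.003 -1.   ] at [0.5075 0.0136 0.27  ] t 47.0 yaw -0.0 row [ 3.7   0.08 -0.09] F [-0.5 -0.7 -0.9] gap 0.0849
```

```bash
python3 -m pendant '[[[0.4,0.08,-0.09,0,85],[1.1,0.08,-0.09,0,85],[1.9,0.08,-0.09,0,85],[2.7,0.08,-0.09,0,85],[3.3,0.08,-0.09,0,85],[3.65,0.08,-0.09,0,85],[3.68,0.08,-0.09,0,85],[3.68,0.08,-0.09,0,85]]]'; python3 -m pendant '[[[0,0,0,0,45],[0,0,0,0,42],[0,0,0,0,40],[0,0,0,0,40],[0,0,0,0,40],[0,0,0,0,40]]]' 50; python3 -m pendant '[[[-0.1,0,0,0,40],[-0.2,0,0,0,40],[-0.2,0.05,0.02,0,40],[-0.2,0.09,0.04,0,40],[-0.2,0.09,0.04,0,40],[-0.2,0.09,0.04,0,40]]]'; python3 -c "
from h import *
rel(.502,.011,.122)"
```

```text
time_s: 47.75
eef_pos: [0.5054, 0.0096, 0.123]
eef_rot: [-0.501, 0.503, -0.499, -0.497]
ft_force: [-0.6, 0.1, 0.8]
finger_gap: 0.085
time_s: 48.35
eef_pos: [0.5062, 0.0096, 0.1243]
eef_rot: [-0.502, 0.503, -0.498, -0.497]
ft_force: [-1.0, -0.5, 4.7]
finger_gap: 0.0488
time_s: 48.95
eef_pos: [0.5022, 0.0112, 0.132]
eef_rot: [-0.502, 0.503, -0.498, -0.497]
ft_force: [1.2, -0.3, -3.9]
finger_gap: 0.0485
toolx [ 0.01  -0.003 -1.   ] at [0.5022 0.0112 0.132 ] t 49.0 yaw 0.02 row [ 0.25  0.01 -0.01] F [ 1.2 -0.3 -3.9] gap 0.0485
```

```bash
python3 -m pendant '[[[0.08,0,0,0,40],[0.14,0,0,0,40],[0.18,0,0,0,40],[0.19,0,0,0,40],[0.19,0,0,0,40]]]'; python3 -m pendant '[[[0.01,0,0,0,40],[0.02,0,0,0,40],[0.02,0,0,0,40]]]'
```

```text
time_s: 49.45
eef_pos: [0.5023, 0.0112, 0.1244]
eef_rot: [-0.502, 0.503, -0.498, -0.497]
ft_force: [-0.0, -0.1, -3.2]
finger_gap: 0.0488
time_s: 49.75
eef_pos: [0.5027, 0.0112, 0.1244]
eef_rot: [-0.502, 0.504, -0.498, -0.497]
ft_force: [-2.1, 0.6, 4.1]
finger_gap: 0.0488
```

```bash
python3 -m pendant '[[[0,0,0,0,60],[0,0,0,0,85],[0,0,0,0,85],[0,0,0,0,85]]]'; python3 -m pendant '[[[-0.4,0,0,0,85],[-1.1,0,0,0,85],[-2,0,0,0,85],[-3,0,0,0,85],[-3.6,0,0,0,85],[-3.6,0,0,0,85]]]'; python3 -m pendant '[[[0,0.1,-0.6,0,85],[0,0.3,-1.6,0,85],[0,0.5,-2.6,0,85],[0,0.7,-3.7,0,85],[0,0.9,-4.8,0,85],[0,1.1,-5.9,0,85],[0,1.1,-6,0,85],[0,1.1,-6,0,85]]]'; python3 - <<'E'
from h import *
t=capture('top');s=capture('side')
o=cv2.resize(t['img'][165:250,175:295],None,fx=5,fy=5,interpolation=cv2.INTER_CUBIC)
for p in((.553,-.0655),(.547,.0905),(.502,.011)):
    for col,z,r in(((0,255,0),.137,.025),((255,0,255),.17,.008)):
        q=np.array([proj(t,(p[0]+r*np.cos(a),p[1]+r*np.sin(a),z)) for a in np.linspace(0,6.3,80)])
        cv2.polylines(o,[((q-[175,165]+.5)*5).astype(int)],True,col,1)
b=cv2.resize(s['img'][100:250,200:330],(200,230))
im=np.zeros((425,800,3),np.uint8);im[:,:600]=o;im[:230,600:]=b
im[235:385,600:]=cv2.resize(t['img'],(200,150))
cv2.imwrite('pics/v10.png',im[:,:,::-1])
E
```

```text
time_s: 50.15
eef_pos: [0.5027, 0.0112, 0.1243]
eef_rot: [-0.502, 0.504, -0.498, -0.497]
ft_force: [0.2, 0.6, 0.2]
finger_gap: 0.0849
time_s: 50.75
eef_pos: [0.5026, 0.0117, 0.2721]
eef_rot: [-0.503, 0.505, -0.496, -0.495]
ft_force: [1.6, 0.4, 0.4]
finger_gap: 0.085
time_s: 51.55
eef_pos: [0.4581, -0.2292, 0.2709]
eef_rot: [0.504, -0.504, 0.497, 0.495]
ft_force: [0.9, 0.0, 0.3]
finger_gap: 0.0851
```

View pics/v10.png

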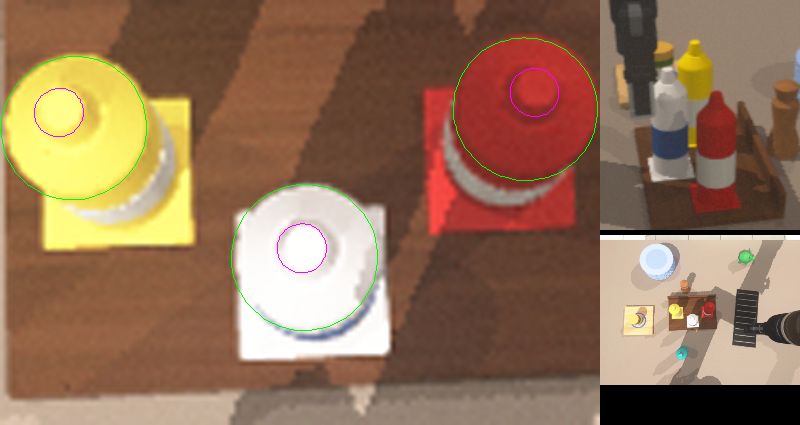

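The mayo now matches the predicted circles (cap at crop px 302,248). All three bottles are centred and upright, and the gripper is clear. Handing in.

```bash
python3 -c "
from bench import *
print(sign_off(), observe()['time_s'])"
```

```text
the job is handed in; nothing more can be done
the job is handed in; nothing more can be done
```

The job is done and handed in at about 52 s of the 144 s allowed. The three bottles went to the mat, the relish jar went into the blue ring, and then each bottle went back to its own coaster: mustard on yellow, mayo on white, ketchup on red.

- **Final picture:** All three bottles are upright and centred on their coasters to about 2 mm, judged against circles projected into the top view. The jar is upright and was measured concentric with the ring. I saw no sign that the mill or the turquoise look-alike had moved, and the gripper was clear of everything.
- **Mayo re-centred:** My first check showed the mayo 3–4 mm off centre, so I picked it up again and re-centred it. The last check agreed.
- **Odd frame:** One top picture, taken while the arm was moving, did not show the serving board. The next picture was normal with the calibration unchanged, so I took it as a transient fault and did not find the cause.
- **Forces:** Readings at the end of each move stayed below about 10 N.

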